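Close the glue-pot guard and reset the interlock pair

TASK

The edge bander's glue pot has been cleaned: push its red perforated guard down with the fingertips until it is fully shut. Only then press the two blue reset buttons right down together, one fingertip on each and never one without the other, keep both down for three seconds, then let both go and move clear. Pick nothing up, do not swing the guard further open, keep off the red emergency stop and leave the loose things where they are.

Things in the scene. Friction and masses are not known exactly. Their poses are not given: they have to be found in the camera images.
- glue_unit: red sheet-metal glue-pot unit fixed to the bed, footprint 230 (x) x 215 (y) mm, top rim 130 mm above the bed; origin at the centre of its underside. Its own -x side is the front, with a black bar handle (not used) sticking 110 mm out of it about 94 mm above the bed; a small interlock switch sits on its -y side. Yaw turned by up to 0.4 rad
- guard (a joint): angle in rad of the red perforated guard, hinged along the far (+x) top edge of the glue unit: 0 = shut and level, on a hard stop; grows as its front edge swings up and back. Starts at 0.45 to 0.85. Stiff hinges keep it where it is left; 1 to 4 N near its front edge moves it, best pushed along its arc, forward and down: a fingertip driven straight down on the steep edge can stick and jam
- guard_hinge (a point): middle of the hinge line, 95 mm behind (unit +x of) the unit's centre and 130 mm above the bed; the hinge line runs along the unit's own y axis; at joint 0 the point's axes are those of the unit, and it turns with the guard
- guard_edge (a point): middle of the guard's free front edge, on its upper face; it moves with the guard on an arc of 190 mm radius about the hinge line. The guard is a 4 mm sheet, 190 mm from hinge to free edge and 206 mm wide, its front edge hemmed to a round bead 10 mm thick flush with the upper face, with a lip below it reaching 13 mm down (when shut); its upper face is 134 mm above the bed when shut
- station: grey reset station fixed to the bed, a box 114 (x) x 214 (y) mm with a level top 80 mm above the bed; origin at the centre of its underside; yaw turned by up to 0.6 rad. On its top, in a line along its own y axis: at y = +74 mm and y = +10 mm the two blue reset buttons, at y = -62 mm the red emergency stop; all at x = 0
- pair_mid (a point): point midway between the two blue buttons (fixed to the station, axes those of the station), at the height of their tops when up, 98 mm above the bed; the buttons lie 32 mm to either side of it along the station's y axis, 64 mm apart centre to centre
- reset_left_top (a point): centre of the top of the blue reset button at the station's +y end: flat round cap 30 mm across, standing 18 mm above the station's top (13 mm above its steel collar, which is 39 mm across), pressed straight down
- reset_right_top (a point): centre of the top of the other blue reset button, the one nearer the emergency stop; same shape
- reset_left (a joint): travel in m of the +y blue button: 0 = up, 0.007 = right down on its stop; sprung, 2 N to start and 5 N right down, comes up by itself when let go; it counts as pressed beyond 0.0045
- reset_right (a joint): travel in m of the other blue button, same values; pressing both takes about 10 N in all
- estop (a joint): travel in m of the red mushroom emergency stop, 40 mm across on a yellow disc 62 mm across, its top 116 mm above the bed: 0 = up, 0.005 = struck; must not be pressed
- roller: loose spare pressure roller standing upright in front of the glue unit: white plastic cylinder 48 mm across, with steel pins, 80 mm high in all; origin at the centre of its underside
- scraper: loose scraper lying flat in front of the reset station: black handle and steel blade, 190 mm long; origin under its middle, x along its length
- cleaner: loose closed can of cleaner standing behind the reset station, 60 mm across, 125 mm high; origin at the centre of its underside
- coil: loose coil of edge band lying flat, brown ring 110 mm across, 22 mm high; origin at the centre of its underside
- sample: loose offcut of edged board lying flat, 110 x 55 x 18 mm; origin at the centre of its underside
- spanner: loose steel spanner lying flat, 170 mm long; origin under its middle, x along its length
- brush: loose cleaning brush lying flat, 180 mm long; origin under its middle, x along its length

How it is judged (in metres and radians):
On the way, in this order (a step that is already met when the one before it is completed fails the run):
1. the guard is pushed fully shut, with both reset buttons still up (value of joint guard below 0.04 rad and value of joint each of reset_left, reset_right below 0.0015 m), for 0.2 s.
2. both reset buttons are held down together for three seconds (2.7 s counts), with the guard shut (value of joint each of reset_left, reset_right above 0.0045 m and value of joint guard below 0.04 rad), for 2.7 s.
At the end, for the whole second after the job is handed in: the guard is shut (within 0.04 rad of its stop), both blue buttons have come up again (within 1 mm) and the emergency stop is up (within 1 mm) (value of joint guard below 0.04 rad and value of joint each of reset_left, reset_right, estop below 0.001 m); the robot touches nothing.
It fails at once if a reset button is pressed (over 3 mm) while the guard is open (over 0.1 rad) (value of joint guard above 0.1 rad and value of joint any of reset_left, reset_right above 0.003 m).
It fails at once if one reset button goes down (over 4.5 mm) while the other is still up (under 1 mm) ((value of joint reset_left above 0.0045 m and value of joint reset_right below 0.001 m) or (value of joint reset_right above 0.0045 m and value of joint reset_left below 0.001 m)).
It fails at once if the guard is lifted further open (past 1.0 rad) (value of joint guard above 1 rad).
It fails at once if the emergency stop is pressed (over 2 mm) (value of joint estop above 0.002 m).
It fails at once if a loose thing is picked up or shifted (over 20 mm), or the roller or the can knocked over (tilted over 0.4 rad) (distance of any of roller, scraper, cleaner, coil, sample, spanner, brush from where it was at the start of the episode above 0.02 m or angle between any of roller, cleaner's own z axis and vertical above 0.4 rad).
It also fails if it takes over 54 s, if anything falls off the work surface, if the arm or the gripper's body presses on something with over 40 N, if the wrist force passes 120 N, or if a joint passes its speed limit or range.

ROBOT

A 6-joint arm with a two-finger parallel gripper is mounted at the origin on the work surface. World frame = base frame: x ahead of the robot, y to its left, z up, the work surface at z = 0. Lengths are in mm, angles in rad, forces in N, time in s.
With the tool pointing down it reaches from about 275 to 750 mm from the base axis. Payload 10.2 kg.
Tool frame: the origin (TCP) lies midway between the tips of the shut fingers; the grasp point (between the pads) lies 19 mm behind it (ctrl.grip_depth is the distance from the TCP to the grasp point, in mm); y points along the fingers, x is the direction in which the jaws open and shut, and the axes are right-handed (so a half turn about y gives the same grasp; the last joint's range is limited). The gripper opens to 85 mm and grips with 20 to 120 N. Pads are 22 mm wide; open, the fingers measure 114 mm over their backs; the gripper's body (76 mm by 85 mm) begins 54 mm behind the grasp point. The pads swing forward as they close: fully open they stand 13 mm farther back than shut.
Start: joints at [-1.363, 0.313, 1.498, -0, 1.331, -0.223], TCP at [219.227, -477.044, 231.294] pointing down, gripper open.
Joint ranges: [-2.94, 2.94], [-0.97, 2.17], [0.19, 2.56], [-1.23, 4.37], [0.02, 3.11], [-2.88, 2.88]. Speed limits (rad/s): [2.39, 2.39, 3.01, 3.14, 3.14, 3.14].

INTERFACE

Orientations are given as a unit quaternion [w, x, y, z].
In Python, from rig import ctrl gives the robot as it stands. The module is installed in compiled form; this text tells all that it offers.
- The arm moves only by the tool drive_tool, never from a script. Its arguments are lists of equal length, an entry for each row: "gripper": the closure, from 0 (fully open) to 1 (shut); "offset": the shift along the tool's x, y, z in m, a list of three; "turn": the turn about the tool's y in degrees. In form: {"gripper": [gripper, ...], "offset": [[tx, ty, tz], ...], "turn": [turn, ...]}. A call has 1 to 20 rows; each row shifts and turns the commanded pose from where the row before left it, along the tool's axes as they then stand; what a row does not reach is not made up. A row lasts 1/12 s, in which the tool goes at most 41.7 mm and 7.16 degrees, less where a joint would pass 70% of its speed; a pose out of reach is approached as far as the arm can. A call is refused whole if a number of a shift passes 0.0417 or a number of a turn 7.16, either way. A call with a gripper value outside its range is refused whole. The fingers move at their own pace and stop on an object; "force" is the grip in N (left out, the last holds). Time passes only in rows, so rows that do not move let the fingers close. It gives the time, the measured TCP pose, the force and the opening at its end, in the units of the state.
- ctrl.sense(): the state, without advancing time (a new reading comes with each control period).
- ctrl.capture(name): name is "side" or "top"; returns (picture, depth): 420x560x3 uint8, red, green, blue; 420x560 float32, mm along the optical axis (not along the pixel's ray), 0 where there is no reading.
- ctrl.camera_params(name): a dict with "fovy" (degrees; the focal length in pixels is half the picture's height over the tangent of half this angle, whatever the lens; pixels are square), "cx", "cy" (the principal point, pixels), "distortion" ([k1, k2, p1, p2, k3] as OpenCV has them; the pictures are not rectified), "view" (4x4, takes a point from world to camera coordinates). Camera axes: x right, y down, z forward; pixel columns grow to the right and rows downward; lengths in mm; the calibration is good to about 2 mm. A picture is of the moment at which its call begins. camera_params takes no time and is no camera call.
- ctrl.finish_job(): hands the job in, once; it reports no verdict.
Trained networks look in the newest picture that a camera, given by its name, has taken for a name from the list of things; names that differ only in an ending like _2 or _b are one class to them, and where a whole thing is asked for, a point or a joint stands for the part that bears it (a point fixed in the world has none). Each returns a list of dicts, best first, with "score" (0 to 1); they miss things now and then, are a little off and sometimes report something else, mostly with a low value. They report only what shows in the picture. A call takes as long as a camera call.
- ctrl.boxes_of(camera, query): "centre" ([x, y, z] in mm, in the coordinates of the camera as it stood for that picture, good to about 4 mm: the middle of the surface that is visible of it).
- ctrl.regions_of(camera, query): "mask" (420x560 bool, what is visible of it).
- ctrl.pinpoint(camera, query): "centre" ([x, y, z] in mm, in the coordinates of the camera as it stood for that picture, good to about 4 mm: a listed point, or the origin of a listed thing).
The state is a dict: "time_s": time; "joints": joint angles; "dq": joint speeds; "tau": joint torques, N m; "eef_pos": TCP position; "ee_rot": TCP orientation; "force": force on the tool from outside, world axes, zero at the start; "wrist_torque": the same for the moment, N m; "grip_width": opening from 0.0 (shut) to 1.0 (fully open).
Only numpy, scipy, OpenCV 4.12 (cv2) and the standard library are available. Lean on these libraries where they do the work, as an engineer would, in place of code of your own. Each camera call takes 0.05 s, during which the arm holds its last target.

## Working session

There is one attempt and no reset: what is moved stays moved. The work goes in short steps, Python scripts to look and compute and a tool call to move; the robot and the scene stay as the last step left them, time stands still between calls to the robot, and variables do not carry over. Pictures are saved under pics/ and viewed, and the job is handed in when it is done.

Besides the shell and the picture viewer there is one more tool, called after "Emit:" as a command line: name --pt "numbers of a row" for each row, then --argument value for the rest. drive_tool: Moves the arm, as the interface text tells. Its arguments: {"type":"object","properties":{"gripper":{"type":"array","items":{"type":"number"}},"offset":{"type":"array","items":{"type":"array","items":{"type":"number"}}},"turn":{"type":"array","items":{"type":"number"}},"force":{"type":"number"}},"required":["gripper","offset","turn"]}

```bash
mkdir -p pics; cat > h.py <<'E'
import numpy as np, cv2
from rig import ctrl
def w(cam,p):
    V=np.array(ctrl.camera_params(cam)["view"]);return (np.linalg.inv(V)@np.r_[p,1])[:3]
def cap(cam,n):
    a,d=ctrl.capture(cam);cv2.imwrite(f"pics/{n}.png",a[:,:,::-1]);return a,d
def proj(cam,P):
    c=ctrl.camera_params(cam);V=np.array(c["view"]);f=210/np.tan(np.radians(c["fovy"])/2)
    K=np.array([[f,0,c["cx"]],[0,f,c["cy"]],[0,0,1]])
    r=cv2.projectPoints(np.array(P,float).reshape(-1,1,3),cv2.Rodrigues(V[:3,:3])[0],V[:3,3],K,np.array(c["distortion"],float))[0]
    return r.reshape(-1,2)
def cloud(cam,d):
    c=ctrl.camera_params(cam);V=np.array(c["view"]);f=210/np.tan(np.radians(c["fovy"])/2)
    K=np.array([[f,0,c["cx"]],[0,f,c["cy"]],[0,0,1]])
    v,u=np.mgrid[0:420,0:560]
    n=cv2.undistortPoints(np.stack([u,v],-1).reshape(-1,1,2).astype(float),K,np.array(c["distortion"],float)).reshape(420,560,2)
    P=np.dstack([n*d[...,None],d]); 
    return (P-V[:3,3])@V[:3,:3]
E
python3 - <<'E'
from h import *
np.set_printoptions(precision=1,suppress=True)
print(ctrl.sense())
for c in("side","top"):
    cap(c,c+"0")
    for q in("guard_hinge","guard_edge","pair_mid","reset_left_top","reset_right_top","glue_unit","station","roller","cleaner","scraper"):
        print(c,q,[(round(r["score"],2),w(c,r["centre"])) for r in ctrl.pinpoint(c,q)[:2]])
E
```

```text
{'time_s': 0.0, 'joints': array([-1.4,  0.3,  1.5,  0. ,  1.3, -0.2]), 'dq': array([ 0.,  0., -0., -0., -0.,  0.]), 'tau': array([ -0. , -41.2, -26. ,  -0. ,   0. ,  -0. ]), 'eef_pos': array([ 219.2, -476.8,  230.7]), 'ee_rot': array([ 0.6, -0.6,  0.4, -0.4]), 'force': array([-0.1, -0.4, -0.7]), 'wrist_torque': array([-0.1, -0. , -0. ]), 'grip_width': 0.9986966450955279}
side guard_hinge [(0.67, array([603.5, 201.5, 126.9]))]
side guard_edge [(0.75, array([458.1, 189.3, 243.9])), (0.64, array([347.5, 124.4,  -4.1]))]
side pair_mid [(0.82, array([ 544.6, -185.4,   95.9]))]
side reset_left_top [(0.53, array([ 528.2, -158.7,   96.6]))]
side reset_right_top []
side glue_unit [(0.62, array([511.1, 196.9,  -4.4]))]
side station [(0.67, array([ 555.6, -226.7,   -1.8]))]
side roller [(0.96, array([347.2, 124.2,  -0.1]))]
side cleaner [(0.76, array([ 681.2, -215.4,   -0.1])), (0.38, array([ 542.9, -188.2,   97.2]))]
side scraper [(0.9, array([ 459.7, -274.1,   -2.1]))]
top guard_hinge [(0.66, array([605.4, 205.4, 130.6]))]
top guard_edge [(0.68, array([459.2, 188.9, 247.6])), (0.56, array([ 456.9, -272.1,    1.1]))]
top pair_mid [(0.75, array([ 547.4, -189.8,   99.8])), (0.17, array([ 459.8, -270.9,   -0.8]))]
top reset_left_top [(0.53, array([510. , 191.4,   2.1])), (0.43, array([ 529.4, -157.3,   95.5]))]
top reset_right_top [(0.57, array([ 552.3, -221.2,   97.5]))]
top glue_unit [(0.72, array([512.6, 193.2,   1.2]))]
top station [(0.76, array([ 554.8, -227.4,   -0.1]))]
top roller [(0.69, array([346. , 122. ,  -3.4]))]
top cleaner [(0.73, array([ 680.3, -216.1,    2.7]))]
top scraper [(0.74, array([ 457.8, -269.6,    0.4]))]
```

View pics/side0.png

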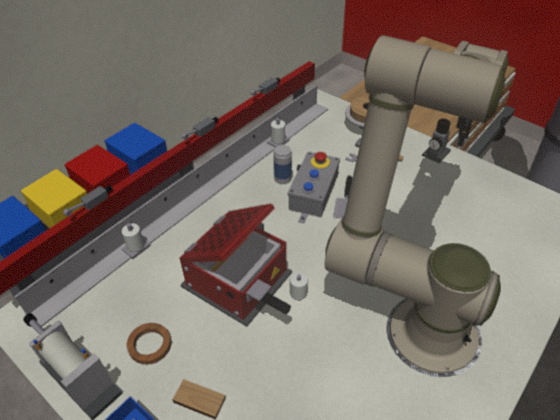

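View pics/top0.png

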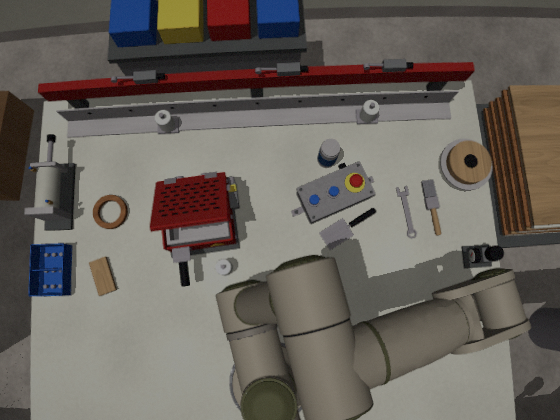

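Side view: the guard is open at about (230,230) px. The blue buttons are at (308,187) and (314,173), the E-stop is at (320,159) and the roller at (299,287). Next I refine these with depth and colour.

```bash
python3 - <<'E'
from h import *
np.set_printoptions(precision=1,suppress=True)
for c in("side","top"):
    a,d=ctrl.capture(c);P=cloud(c,d);hsv=cv2.cvtColor(a,cv2.COLOR_RGB2HSV)
    ok=(d>0)&(P[...,0]>450)&(P[...,0]<620)&(P[...,1]>-330)&(P[...,1]<-100)
    b=ok&(abs(hsv[...,0].astype(int)-110)<14)&(hsv[...,1]>130)&(P[...,2]>70)
    n,l,st,_=cv2.connectedComponentsWithStats(b.astype(np.uint8))
    for i in range(1,n):
        if st[i,4]>15:
            Q=P[l==i];t=Q[Q[:,2]>np.percentile(Q[:,2],70)-3];print(c,"blue",st[i,4],t.mean(0),(t.min(0)+t.max(0))/2,"maxz",Q[:,2].max())
    r=ok&((hsv[...,0]<8)|(hsv[...,0]>172))&(hsv[...,1]>150)&(P[...,2]>90)
    print("estop",P[r].mean(0),r.sum())
    g=ok&(hsv[...,1]<60)&(abs(P[...,2]-80)<5)
    rect=cv2.minAreaRect(P[g][:,:2].astype(np.float32));print("station rect",rect,np.median(P[g][:,2]))
    # guard
    m=ctrl.regions_of(c,"guard")
    for k in m[:1]:
        M=k["mask"]&(d>0);M=cv2.erode(M.astype(np.uint8),np.ones((3,3)))>0
        red=((hsv[...,0]<8)|(hsv[...,0]>172))&(hsv[...,1]>120)
        Q=P[M&red&(P[...,2]>138)];
        for _ in range(5):
            m0=np.median(Q,0) if _==0 else Q.mean(0);u,s,v=np.linalg.svd(Q-m0,full_matrices=False);nn=v[2]*np.sign(v[2][2]);Q=Q[abs((Q-m0)@nn)<6]
        print(c,"guard",k["score"],len(Q),Q.mean(0),np.round(nn,3),"ang",np.arctan2(np.hypot(*nn[:2]),nn[2]),"yaw",np.arctan2(-nn[1],-nn[0]),"top z",np.percentile(Q[:,2],[1,99]))
        t=Q[Q[:,2]>np.percentile(Q[:,2],96)];print(t.min(0),t.max(0),t.mean(0))
    u=(d>0)&(P[...,0]>380)&(P[...,0]<680)&(P[...,1]>50)&(P[...,1]<340)&(abs(P[...,2]-129)<5)
    print("rim",cv2.minAreaRect(P[u][:,:2].astype(np.float32)))
E
```

```text
side blue 47 [ 552.1 -212.    95.7] [ 551.9 -211.6   96.5] maxz 100.1132844505894
side blue 49 [ 529.3 -153.1   97.1] [ 527.8 -153.8   97.9] maxz 101.59597791791543
estop [ 575.  -276.9  109.5] 61
station rect ((555.6063232421875, -219.3948211669922), (114.96636199951172, 216.8601837158203), 19.989728927612305) 78.29669351273512
side guard 0.67 1724 [513.  206.7 201.4] [0.6 0.1 0.8] ang 0.6329505315731387 yaw -3.0308948594376925 top z [142.8 244.8]
[443.9  98.5 243.4] [467.1 285.6 247.8] [455.8 192.4 244.5]
rim ((513.1782836914062, 194.43212890625), (206.98777770996094, 203.37635803222656), 5.991740703582764)
top blue 73 [ 552.9 -217.7  100.5] [ 553.  -217.1  101.7] maxz 106.09120063779714
top blue 70 [ 529.7 -157.    99.7] [ 530.8 -157.6  101. ] maxz 105.4117899747579
estop [ 577.7 -283.4  114.3] 123
station rect ((557.353271484375, -226.63970947265625), (114.80269622802734, 216.27114868164062), 20.670734405517578) 80.1452846539876
top guard 0.65 3032 [520.2 193.1 198.6] [0.6 0.1 0.8] ang 0.6340424583999899 yaw -3.044810797874633 top z [140.7 246.8]
[442.7  87.9 244.4] [467.8 287.2 251.6] [455.8 191.7 246. ]
rim ((515.0205078125, 180.76397705078125), (204.2593231201172, 228.2313995361328), 5.097924709320068)
```

```bash
cat >> h.py <<'E'
from scipy.spatial.transform import Rotation as Rn
def R():
    q=ctrl.sense()["ee_rot"];return Rn.from_quat(np.r_[q[1:],q[0]]).as_matrix()
def info():
    s=ctrl.sense();np.set_printoptions(precision=3,suppress=True)
    print(s["time_s"],s["eef_pos"],s["force"],s["wrist_torque"],s["grip_width"],s["joints"]);print(R())
E
python3 - <<'E'
from h import *
info()
r=R();print(np.degrees(np.arctan2(r[1,0],r[0,0])))
for ang in (0,30,):print(ang)
print("delta tool",r.T@(np.array([452,190,290])-ctrl.sense()["eef_pos"]))
E
```

```text
1.3 [ 219.209 -477.059  231.279] [ 0.425  0.504 -0.017] [ 0.017 -0.017 -0.024] 1.0003186800239223 [-1.363  0.313  1.498 -0.     1.331 -0.223]
[[ 0.418 -0.     0.909]
 [-0.909 -0.     0.418]
 [-0.    -1.    -0.   ]]
-65.31685708956579
0
30
delta tool [-508.898  -58.739  490.083]
```

Emit:
drive_tool --gripper '[1,1,1,1,1,1,1,1,1,1,1,1,1,1,1,1,1,1,1,1]' --pt "0 0 0" --pt "-0.0282 -0.0028 0.0249" --pt "-0.0282 -0.0028 0.0249" --pt "-0.0282 -0.0028 0.0249" --pt "-0.0282 -0.0028 0.0249" --pt "-0.0282 -0.0028 0.0249" --pt "-0.0282 -0.0028 0.0249" --pt "-0.0282 -0.0028 0.0249" --pt "-0.0282 -0.0028 0.0249" --pt "-0.0282 -0.0028 0.0249" --pt "-0.0282 -0.0028 0.0249" --pt "-0.0282 -0.0028 0.0249" --pt "-0.0282 -0.0028 0.0249" --pt "-0.0282 -0.0028 0.0249" --pt "-0.0282 -0.0028 0.0249" --pt "-0.0282 -0.0028 0.0249" --pt "-0.0282 -0.0028 0.0249" --pt "-0.0282 -0.0028 0.0249" --pt "-0.0282 -0.0028 0.0249" --pt "-0.0282 -0.0028 0.0249" --turn '[4.4,0,0,0,0,0,0,0,0,0,0,0,0,0,0,0,0,0,0,0]'

```text
time_s: 2.97
eef_pos: [477.5, 191.6, 284.7]
ee_rot: [0.58, -0.58, 0.404, -0.404]
force: [0.6, -0.3, -0.1]
grip_width: 0.002
```

```bash
python3 - <<'E'
from h import *
info()
cap("side","side1");cap("top","top1")
info()
E
```

```text
2.9667 [477.481 191.623 284.694] [ 0.609 -0.333 -0.094] [ 0.019  0.023 -0.013] 0.0023793746509910307 [ 0.154  0.256  1.434 -0.     1.451  1.37 ]
[[ 0.347  0.     0.938]
 [-0.938 -0.     0.347]
 [ 0.    -1.     0.   ]]
3.0667 [477.909 193.309 284.147] [-0.598 -0.277  0.082] [-0.024 -0.005 -0.011] -0.0011629311239506714 [0.156 0.258 1.432 0.001 1.451 1.368]
[[ 0.351  0.     0.936]
 [-0.936  0.001  0.351]
 [-0.001 -1.     0.   ]]
```

```bash
python3 - <<'E'
import cv2
a=cv2.imread("pics/side1.png")[150:350,130:370];b=cv2.imread("pics/top1.png")[130:300,120:280]
cv2.imwrite("pics/z1.png",cv2.hconcat([cv2.resize(a,(400,400*200//240)),cv2.resize(b,(313,333))]))
E
```

```text
(no output)
```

View pics/z1.png

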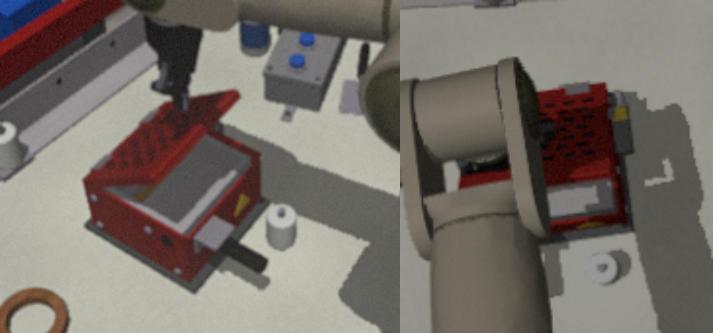

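Emit:
drive_tool --gripper '[1,1,1,1,1,1,1,1]' --pt "0 0.0222 0" --pt "0 0.0222 0" --pt "-0.0011 0.0075 -0.0041" --pt "-0.0011 0.0075 -0.0041" --pt "-0.0011 0.0076 -0.0042" --pt "-0.0011 0.0076 -0.0042" --pt "-0.0009 0.008 -0.0035" --pt "-0.0009 0.008 -0.0035" --turn '[0,0,0,0,0,0,0,0]'

```text
time_s: 3.73
eef_pos: [452.6, 187.0, 193.7]
ee_rot: [0.58, -0.58, 0.404, -0.404]
force: [1.4, -0.4, 1.0]
grip_width: -0.001
```

```bash
cat > g.py <<'E'
from h import *
import sys
info()
a,d=cap("side",sys.argv[1]);cv2.imwrite(f"pics/{sys.argv[1]}z.png",cv2.resize(a[150:330,150:350,::-1],None,fx=3,fy=3))
E
python3 g.py side2
```

```text
3.7333 [452.639 187.004 193.731] [ 1.383 -0.42   0.997] [-0.119 -0.119 -0.016] -0.0007328018338984308 [ 0.152  0.269  1.658 -0.     1.213  1.369]
[[ 0.347  0.001  0.938]
 [-0.938 -0.     0.347]
 [ 0.    -1.     0.001]]
```

View pics/side2z.png

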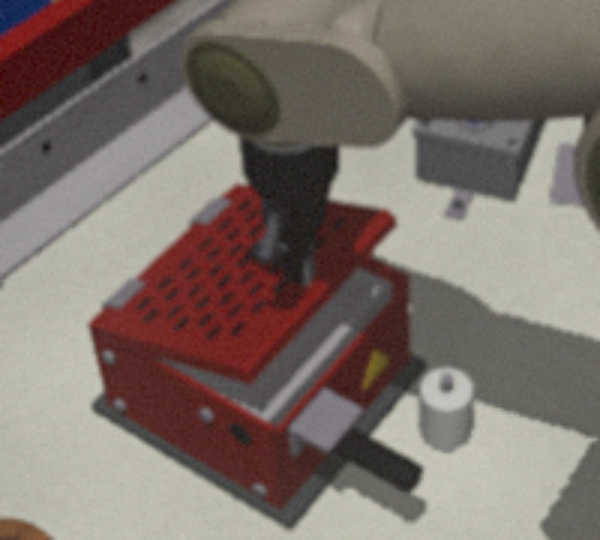

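The fingertips are on the guard near its front edge and it is closing smoothly.

Emit:
drive_tool --gripper '[1,1,1,1,1,1,1,1,1,1]' --pt "-0.0007 0.0083 -0.0027" --pt "-0.0007 0.0083 -0.0027" --pt "-0.0005 0.0085 -0.0018" --pt "-0.0005 0.0085 -0.0018" --pt "-0.0003 0.0087 -0.0011" --pt "-0.0003 0.0087 -0.0011" --pt "0 0.0045 -0.0003" --pt "0 0.003 0" --pt "0 0.002 0" --pt "0 0 0" --turn '[0,0,0,0,0,0,0,0,0,0]'

```text
time_s: 4.62
eef_pos: [440.9, 186.0, 134.0]
ee_rot: [-0.58, 0.58, -0.404, 0.404]
force: [-5.5, -1.8, 8.6]
grip_width: -0.002
```

```bash
python3 g.py side3
```

```text
4.6167 [440.943 185.992 133.971] [-5.494 -1.773  8.587] [-0.194  0.872  0.082] -0.0018948062554052585 [ 0.154  0.318  1.766 -0.     1.059  1.37 ]
[[ 0.347 -0.001  0.938]
 [-0.938 -0.     0.347]
 [ 0.    -1.    -0.001]]
```

View pics/side3z.png

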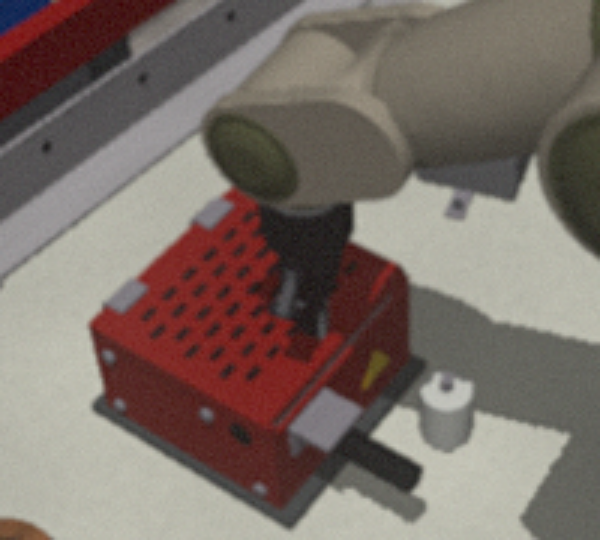

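Emit:
drive_tool --gripper '[1,1,1,1,1,1,1,1,1,1]' --pt "0 0.0015 0" --pt "0 0 0" --pt "0 0 0" --pt "0 0 0" --pt "0 -0.004 0" --pt "0 -0.008 0" --pt "0 -0.015 0" --pt "0 -0.02 0" --pt "0 -0.02 0" --pt "0 -0.01 0" --turn '[0,0,0,0,0,0,0,0,0,0]'

```text
time_s: 5.5
eef_pos: [441.9, 186.1, 211.4]
ee_rot: [0.581, -0.579, 0.403, -0.405]
force: [0.5, -0.0, 0.3]
grip_width: 0.001
```

Emit:
drive_tool --gripper '[0.42,0.42,0.42,0.42,0.42,0.42,0.42,0.42,0.42,0.42,0.42,0.42]' --pt "0.0349 0 -0.0031" --pt "0.0349 0 -0.0031" --pt "0.0349 0 -0.0031" --pt "0.0349 0 -0.0031" --pt "0.0349 0 -0.0031" --pt "0.0349 0 -0.0031" --pt "0.0349 0 -0.0031" --pt "0.0349 0 -0.0031" --pt "0.0349 0 -0.0031" --pt "0.0349 0 -0.0031" --pt "0.0349 0 -0.0031" --pt "0 0 0" --turn '[0,0,0,0,0,0,0,0,0,0,0,0]'

```text
time_s: 6.5
eef_pos: [542.7, -191.3, 208.0]
ee_rot: [-0.579, 0.58, -0.405, 0.406]
force: [0.2, 0.2, -0.6]
grip_width: 0.584
```

```bash
python3 - <<'E'
from h import *
info()
np.set_printoptions(precision=1,suppress=True)
for c in("side","top"):
    a,d=cap(c,c+"4");P=cloud(c,d);hsv=cv2.cvtColor(a,cv2.COLOR_RGB2HSV)
    red=((hsv[...,0]<8)|(hsv[...,0]>172))&(hsv[...,1]>120)
    m=red&(d>0)&(abs(P[...,0]-490)<40)&(abs(P[...,1]-192)<60);print(c,"guard z",np.median(P[m][:,2]),m.sum())
    m=red&(d>0)&(abs(P[...,0]-430)<10)&(abs(P[...,1]-192)<60);print(c,"front z",np.median(P[m][:,2]),m.sum())
    for q in("guard_edge","guard_hinge","pair_mid","reset_left_top","reset_right_top"):
        print(c,q,[(round(r["score"],2),w(c,r["centre"])) for r in ctrl.pinpoint(c,q)[:2]])
    cv2.imwrite(f"pics/{c}4z.png",cv2.resize((a[100:260,230:400] if c=="side" else a[130:260,260:420])[:,:,::-1],None,fx=3,fy=3))
info()
E
```

```text
6.5 [ 542.728 -191.259  207.983] [ 0.221  0.164 -0.581] [ 0.007 -0.019  0.017] 0.5843042073012248 [-0.542  0.441  1.376 -0.001  1.324  0.68 ]
[[ 0.342 -0.     0.94 ]
 [-0.94  -0.001  0.342]
 [ 0.001 -1.    -0.001]]
side guard z 132.3415830549812 1024
side front z 132.20582897963698 318
side guard_edge [(0.86, array([414.2, 185.5, 133. ]))]
side guard_hinge [(0.68, array([ 502. , -543.4,   -5.5])), (0.62, array([605.9, 199. , 130.2]))]
side pair_mid [(0.83, array([ 542.5, -184.7,   96.9]))]
side reset_left_top [(0.6, array([ 528.5, -160.1,  102.3])), (0.53, array([338.8, 510.4,  -0.2]))]
side reset_right_top [(0.47, array([ 556.2, -220.4,   95.7]))]
top guard z 134.20688293930044 1053
top front z 134.0074171505276 307
top guard_edge [(0.63, array([418.6, 182.1, 133.9]))]
top guard_hinge [(0.75, array([607. , 201.3, 127.5]))]
top pair_mid []
top reset_left_top []
top reset_right_top []
7.1 [ 542.265 -185.59   209.02 ] [-0.366 -0.327  0.543] [ 0.07  -0.     0.021] 0.57385767296254 [-0.534  0.436  1.382  0.     1.324  0.682]
[[ 0.347  0.     0.938]
 [-0.938 -0.     0.347]
 [ 0.    -1.     0.   ]]
```

View pics/side4z.png

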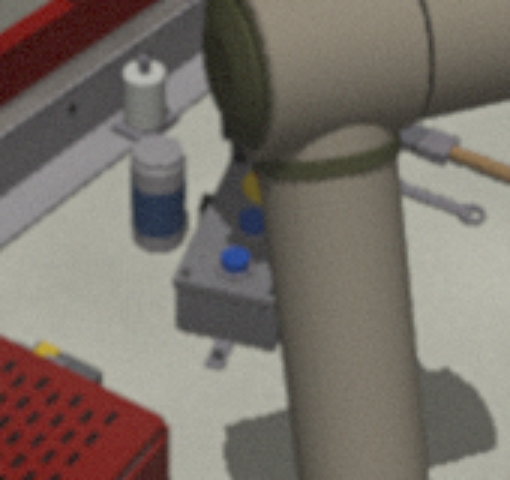

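View pics/top4.png

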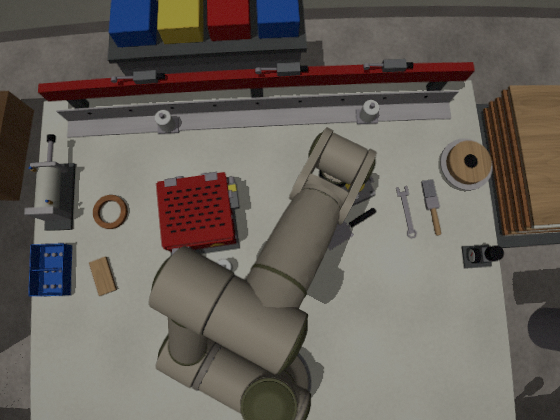

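The guard is shut, with its face at 134 mm front and back. The tool is over the pair midpoint, so I lower it and check the fingertip alignment.

Emit:
drive_tool --gripper '[0.42,0.42,0.42,0.42,0.42,0.42]' --pt "0 0.03 0" --pt "0 0.03 0" --pt "0 0.025 0" --pt "0 0.012 0" --pt "0 0 0" --pt "0 0 0" --turn '[0,0,0,0,0,0]'

```text
time_s: 7.6
eef_pos: [542.3, -185.9, 112.1]
ee_rot: [-0.58, 0.58, -0.404, 0.404]
force: [0.4, 0.1, 0.3]
grip_width: 0.578
```

```bash
python3 - <<'E'
from h import *
info()
for c in("side","top"):
    a,d=cap(c,c+"5");
    p=ctrl.sense()["eef_pos"];x=R()[:,0]
    print(c,proj(c,[p,p+32*x,p-32*x]))
    cv2.imwrite(f"pics/{c}5z.png",cv2.resize((a[110:240,240:380] if c=="side" else a[130:260,260:420])[:,:,::-1],None,fx=4,fy=4))
E
```

```text
7.6 [ 542.281 -185.907  112.064] [0.448 0.14  0.274] [0.001 0.017 0.051] 0.5784912835333171 [-0.535  0.533  1.5   -0.     1.109  0.682]
[[ 0.347 -0.     0.938]
 [-0.938  0.     0.347]
 [-0.    -1.    -0.   ]]
side [[311.01  173.876]
 [313.996 167.451]
 [307.937 180.485]]
top [[323.832 193.503]
 [333.728 189.313]
 [313.879 197.714]]
```

View pics/side5z.png

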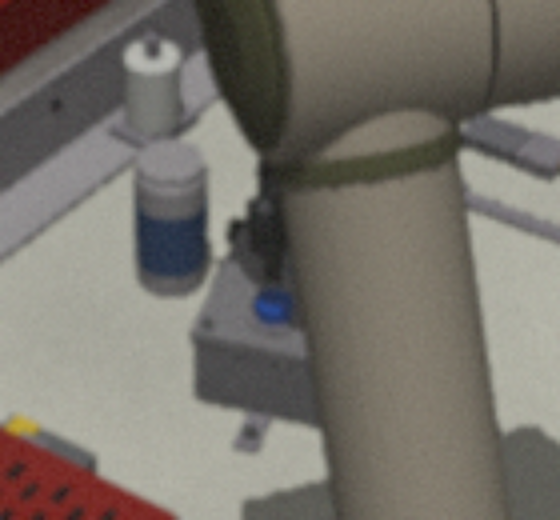

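View pics/top5z.png

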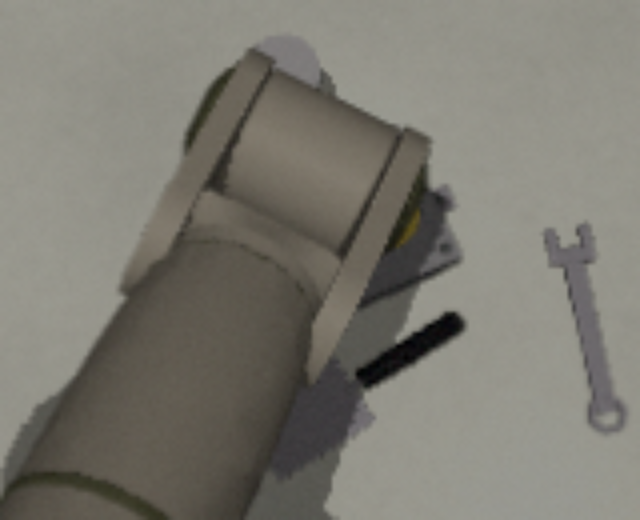

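Emit:
drive_tool --gripper '[0.42,0.42,0.42,0.42,0.42,0.42]' --pt "0 0.006 0" --pt "0 0.004 0" --pt "0 0.003 0" --pt "0 0.002 0" --pt "0 0 0" --pt "0 0 0" --turn '[0,0,0,0,0,0]'

```text
time_s: 8.2
eef_pos: [542.2, -185.9, 96.9]
ee_rot: [0.58, -0.58, 0.404, -0.404]
force: [0.5, -0.1, 0.0]
grip_width: 0.58
```

Emit:
drive_tool --gripper '[0.42,0.42,0.42]' --pt "0 0.002 0" --pt "0 0 0" --pt "0 0 0" --turn '[0,0,0]'

```text
time_s: 8.45
eef_pos: [542.4, -186.0, 95.1]
ee_rot: [0.58, -0.58, 0.404, -0.404]
force: [0.8, -0.0, 1.9]
grip_width: 0.577
```

```bash
python3 -c "
from h import *
info()"
```

```text
8.45 [ 542.423 -186.013   95.121] [ 0.819 -0.005  1.913] [-0.032 -0.148 -0.014] 0.5773647930982243 [-0.535  0.554  1.515  0.     1.072  0.682]
[[ 0.347  0.001  0.938]
 [-0.938 -0.     0.347]
 [ 0.    -1.     0.   ]]
```

Emit:
drive_tool --gripper '[0.42,0.42,0.42]' --pt "0 0.0015 0" --pt "0 0 0" --pt "0 0 0" --turn '[0,0,0]'

```text
time_s: 8.7
eef_pos: [542.4, -186.0, 93.7]
ee_rot: [0.58, -0.58, 0.404, -0.404]
force: [-0.4, 0.3, 4.9]
grip_width: 0.58
```

```bash
python3 -c "
from h import *
info()
a,d=cap('side','side6');cv2.imwrite('pics/side6z.png',cv2.resize(a[150:220,280:330,::-1],None,fx=8,fy=8))"
```

```text
8.7 [ 542.434 -186.01    93.741] [-0.352  0.346  4.923] [0.011 0.032 0.008] 0.5800885182836181 [-0.535  0.555  1.516  0.     1.069  0.682]
[[ 0.347  0.001  0.938]
 [-0.938 -0.     0.347]
 [ 0.001 -1.     0.   ]]
```

View pics/side6z.png

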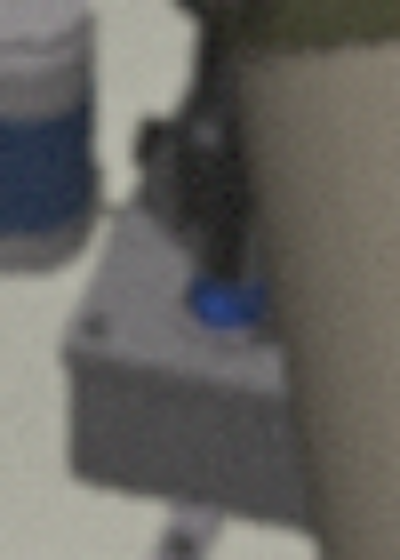

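Both buttons are being pressed: 4.9 N with a balanced moment, where one button alone would give about 2.4 N. I press them right down.

Emit:
drive_tool --gripper '[0.42,0.42,0.42,0.42,0.42,0.42]' --pt "0 0.003 0" --pt "0 0.003 0" --pt "0 0.0015 0" --pt "0 0 0" --pt "0 0 0" --pt "0 0 0" --turn '[0,0,0,0,0,0]'

```text
time_s: 9.25
eef_pos: [542.5, -186.1, 87.9]
ee_rot: [-0.58, 0.58, -0.404, 0.405]
force: [-6.6, 2.5, 20.0]
grip_width: 0.578
```

```bash
python3 -c "
from h import *
info()
a,d=cap('side','side7');cv2.imwrite('pics/side7z.png',cv2.resize(a[150:220,280:330,::-1],None,fx=8,fy=8))"
```

```text
9.25 [ 542.524 -186.07    87.948] [-6.638  2.531 20.045] [ 0.495  1.022 -0.06 ] 0.5783631589337199 [-0.535  0.563  1.522 -0.     1.056  0.682]
[[ 0.347  0.001  0.938]
 [-0.938 -0.001  0.347]
 [ 0.001 -1.     0.001]]
```

View pics/side7z.png

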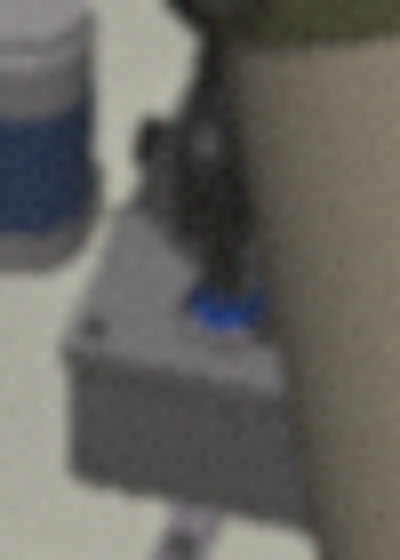

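Both are on their stops: 20 N after 7 mm of travel. I hold for over 3 s.

Emit:
drive_tool --gripper '[0.42,0.42,0.42,0.42,0.42,0.42,0.42,0.42,0.42,0.42,0.42,0.42,0.42,0.42,0.42,0.42,0.42,0.42,0.42,0.42]' --pt "0 0 0" --pt "0 0 0" --pt "0 0 0" --pt "0 0 0" --pt "0 0 0" --pt "0 0 0" --pt "0 0 0" --pt "0 0 0" --pt "0 0 0" --pt "0 0 0" --pt "0 0 0" --pt "0 0 0" --pt "0 0 0" --pt "0 0 0" --pt "0 0 0" --pt "0 0 0" --pt "0 0 0" --pt "0 0 0" --pt "0 0 0" --pt "0 0 0" --turn '[0,0,0,0,0,0,0,0,0,0,0,0,0,0,0,0,0,0,0,0]'

```text
time_s: 10.97
eef_pos: [542.5, -186.1, 87.9]
ee_rot: [-0.58, 0.58, -0.404, 0.405]
force: [-4.7, 2.2, 20.1]
grip_width: 0.58
```

Emit:
drive_tool --gripper '[0.42,0.42,0.42,0.42,0.42,0.42,0.42,0.42,0.42,0.42,0.42,0.42,0.42,0.42,0.42,0.42,0.42]' --pt "0 0 0" --pt "0 0 0" --pt "0 0 0" --pt "0 0 0" --pt "0 0 0" --pt "0 0 0" --pt "0 0 0" --pt "0 0 0" --pt "0 0 0" --pt "0 0 0" --pt "0 0 0" --pt "0 0 0" --pt "0 0 0" --pt "0 0 0" --pt "0 0 0" --pt "0 0 0" --pt "0 0 0" --turn '[0,0,0,0,0,0,0,0,0,0,0,0,0,0,0,0,0]'

```text
time_s: 12.38
eef_pos: [542.5, -186.1, 88.0]
ee_rot: [-0.58, 0.58, -0.404, 0.405]
force: [-5.4, 2.0, 19.5]
grip_width: 0.575
```

Emit:
drive_tool --gripper '[0.42,0.42,0.42,0.42,0.42,0.42,0.42,0.42]' --pt "0 -0.006 0" --pt "0 -0.006 0" --pt "0 -0.01 0" --pt "0 -0.03 0" --pt "0 -0.04 0" --pt "0 -0.04 0" --pt "0 -0.02 0" --pt "0 0 0" --turn '[0,0,0,0,0,0,0,0]'

```text
time_s: 13.05
eef_pos: [543.4, -186.5, 243.1]
ee_rot: [0.58, -0.58, 0.401, -0.407]
force: [0.3, -0.3, 0.4]
grip_width: 0.576
```

Emit:
drive_tool --gripper '[0.42,0.42,0.42,0.42,0.42,0.42,0.42,0.42]' --pt "-0.03 0 -0.01" --pt "-0.03 0 -0.01" --pt "-0.03 0 -0.01" --pt "-0.03 0 -0.01" --pt "-0.03 0 -0.01" --pt "-0.03 0 -0.01" --pt "0 0 0" --pt "0 0 0" --turn '[0,0,0,0,0,0,0,0]'

```text
time_s: 13.72
eef_pos: [422.8, -37.1, 237.6]
ee_rot: [-0.58, 0.581, -0.404, 0.404]
force: [0.8, -0.6, 0.4]
grip_width: 0.579
```

```bash
python3 - <<'E'
from h import *
info()
np.set_printoptions(precision=1,suppress=True)
for c in("side","top"):
    a,d=cap(c,c+"8");P=cloud(c,d);hsv=cv2.cvtColor(a,cv2.COLOR_RGB2HSV)
    red=((hsv[...,0]<8)|(hsv[...,0]>172))&(hsv[...,1]>120)
    m=red&(d>0)&(abs(P[...,0]-430)<10)&(abs(P[...,1]-192)<60);print(c,"front z",np.median(P[m][:,2]),m.sum())
    b=(d>0)&(abs(P[...,0]-540)<60)&(abs(P[...,1]+186)<60)&(abs(hsv[...,0].astype(int)-110)<14)&(hsv[...,1]>130)&(P[...,2]>70)
    n,l,st,_=cv2.connectedComponentsWithStats(b.astype(np.uint8))
    for i in range(1,n):
        if st[i,4]>15: Q=P[l==i];print(c,"blue",st[i,4],Q.mean(0),np.percentile(Q[:,2],80))
    for q in("roller","cleaner","scraper"):
        print(q,[(round(r["score"],2),w(c,r["centre"])) for r in ctrl.pinpoint(c,q)[:1]])
E
```

```text
13.7167 [422.834 -37.059 237.626] [ 0.812 -0.573  0.443] [-0.014 -0.004 -0.023] 0.5787853033736569 [-0.365  0.083  1.763 -0.     1.296  0.85 ]
[[ 0.348 -0.001  0.937]
 [-0.937  0.     0.348]
 [-0.    -1.    -0.001]]
side front z 131.88294538191 308
roller [(0.58, array([343.9, 123.3,  -2.5]))]
cleaner [(0.55, array([ 683.3, -212.4,   -0.1]))]
scraper [(0.97, array([ 459.8, -273.1,   -1.8]))]
top front z 134.12413686651485 308
top blue 75 [ 553.5 -217.5   97.3] 99.78641350110003
top blue 69 [ 530.5 -157.9   98.4] 100.70381280638718
roller [(0.6, array([345.6, 121.5,  -4.2]))]
cleaner [(0.61, array([ 542.3, -190.7,   97.8]))]
scraper [(0.59, array([ 457. , -273.7,    0.1]))]
```

View pics/side8.png

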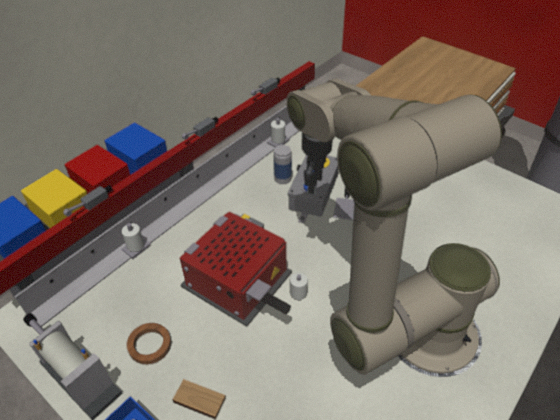

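View pics/top8.png

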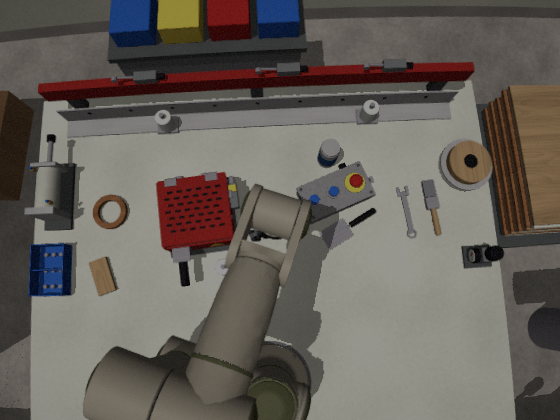

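```bash
python3 -c "
from rig import ctrl
print(ctrl.finish_job())"
```

```text
the job is handed in; nothing more can be done
None
```

The guard is shut, both reset buttons were pressed together and released, and the job is handed in at about 14 s of the 54 s allowed; `finish_job` gave no verdict.

- **Guard:** I pushed it shut along its arc with the closed fingertips. The tip force on the stop was about 9 N. Its face then measured 134 mm front and back from the top camera and 132 mm from the side camera; the text gives 134 mm.
- **Reset buttons:** With the gripper part open and lined up with the station, I pressed both at once, one fingertip on each. They moved about 7 mm onto their stops at roughly 20 N, and I held them there for about 3.1 s or more. I then lifted straight up and moved clear.
- **After release:** The top camera shows both buttons back up, with cap tops near 98–100 mm, and the force on the tool is about zero. I never went near the emergency stop and it looks untouched. The roller and scraper are within about 4 mm of where they started, which is the networks' accuracy. The other loose things look unmoved in the pictures.

**Checks that were weak or disagreed:**
- The arm hid the right button from both cameras during the press. That it went down too rests on the force being twice a single button's and on the balanced moment.
- The two cameras differ by 2–5 mm in places.
- The last top-camera search for the can reported the buttons' position instead. The side camera places the can within 4 mm of its start.

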